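# Daily self-test of a defibrillator: keys, then paddle switches

## Robot

A 6-joint arm with a two-finger parallel gripper is mounted at the origin on the work surface. World frame = base frame: x ahead of the robot, y to its left, z up, the work surface at z = 0. Lengths are in m, angles in rad, forces in N, time in s.
With the tool pointing down it reaches from about 0.35 to 1 m from the base axis. Payload 7.1 kg.
Tool frame: the origin (TCP) lies between the finger pads; the fingertips stand 22 mm ahead of it and the grasp point (between the pads) lies 3 mm ahead of it; z points along the fingers, y is the line along which they close (so a half turn about z gives the same grasp; the last joint's range is limited). The gripper opens to 85 mm and grips with 20 to 120 N. Pads are 22 mm wide; open, the fingers measure 114 mm over their backs; the gripper's body (76 mm by 85 mm) begins 54 mm behind the grasp point. The pads swing forward as they close: fully open they stand 13 mm farther back than shut.
Start: joints at [1.28, 0.423, 1.63, -0, 1.089, -0.019], TCP at [0.168, 0.602, 0.253] pointing down, gripper open.
Joint ranges: [-3, 3], [-0.9, 2.11], [0.09, 2.58], [-1.31, 4.45], [0.11, 2.69], [-2.54, 2.54]. Speed limits (rad/s): [2.39, 2.39, 3.01, 3.14, 3.14, 3.14].

## Interface

Orientations are given as a rotation vector (axis times angle).
In Python, from rig import manip gives the robot as it stands. The module is installed in compiled form; this text tells all that it offers. Calls block until the motion is done:
- manip.move_to(position, orientation): joint-space move of the TCP to a pose.
- manip.servo_line(position, orientation=None, rate=0.15): straight line of the TCP; orientation=None keeps the orientation; rate is the mean speed in m/s.
- manip.set_joints(angles): joint-space move.
- manip.command_gripper(opening, f_grip=None): finger opening in m; f_grip is the grip in N (None keeps the last); returns when the fingers have stopped.
- manip.hold(seconds).
- manip.solve_ik(position, orientation): joint angles nearest the present ones, or None.
- manip.camera(name): name is "scene" or "side" or "wrist"; returns a dict with "image" (480x640x3 uint8, red, green, blue), "fx", "fy", "cx", "cy" (pixels), "k1" (the pictures are not rectified: a ray, as slopes to the right and down, at radius r is drawn at 1 + k1 r^2 times it, then the intrinsics apply), "cam_to_world" (4x4, takes a point from camera to world coordinates); the wrist camera has in their place "mount" (4x4, takes a point from camera to tool coordinates, whose origin is the TCP and whose axes are the flange's). Camera axes: x right, y down, z forward; pixel columns grow to the right and rows downward; lengths in m; the calibration is good to about 2 mm. A picture is of the moment at which its call begins: read the wrist's pose just before it. There is no depth.
A pose or a line that the arm cannot do raises manip.IKError and nothing moves.
- manip.sign_off(): hands the job in; it is judged then, once.
Readings, each from a call of its own:
- manip.get_time(): time.
- manip.get_joint_positions(): joint angles.
- manip.get_joint_vel(): joint speeds.
- manip.get_tau(): joint torques, N m.
- manip.get_position(): TCP position.
- manip.get_ee_rot(): TCP orientation.
- manip.get_contact_force(): force on the tool from outside, world axes, zero at the start.
- manip.get_torque(): the same for the moment, N m.
- manip.get_width(): finger opening in m.
- manip.get_grip_force(): force on a finger pad.
Only numpy, scipy, OpenCV 4.12 (cv2) and the standard library are available. Lean on these libraries where they do the work, as an engineer would, in place of code of your own. Each camera call takes 0.05 s, during which the arm holds its last target. There are 200 camera calls.

## Task

Run the defibrillator's daily self-test: with a light fingertip press, push in the round key on the monitor, then the long key, then the thumb switch of the paddle with the round plate, and last the thumb switch of the paddle with the rectangular plate. Each stays in once pressed. Leave the square key alone, and do not pick up, shift or tip the monitor, the paddles or the things around them.

Things in the scene. Friction and masses are not known exactly. Their poses are not given: they have to be found in the camera images.
- monitor: Defibrillator monitor, white, 240 (x) x 280 (y) x 90 mm, 5 kg, loose on rubber feet, lying on its back, screen and keys up. Origin: centre of the underside. x points from the key row to the screen and carrying handle (juts 28 mm beyond the case); y runs along the key row. Keys at x = -82 mm: round at y = +80, square at 0, long at -80 mm.
- round_key_top (a point): Centre of the top of the round black key (28 mm diameter), 105 mm above the table and 14 mm above the panel when out. Moves down with the key.
- long_key_top (a point): Centre of the top of the long black key (18 mm along the monitor's x, 48 mm along its y), 105 mm above the table and 14 mm above the panel when out. Moves down with the key.
- square_key_top (a point): Centre of the top of the small square black key (20 x 20 mm), between the other two, same height. To be left alone.
- round_key (a joint): Travel of the round key: 0 out, grows as it is pressed down, 0.010 m fully in (end stop, still 4 mm proud). Latching: it takes 3.5 N to start moving, rising to 6.5 N fully in, and stays wherever it is pushed; it counts as in from 4 mm. Pressing any key or thumb switch with more than 20 N is too hard.
- long_key (a joint): Travel of the long key: 0 out, 0.010 m fully in; same behaviour as the round key.
- square_key (a joint): Travel of the square key: 0 out, 0.010 m fully in; same behaviour. It must stay out (under 2 mm).
- tray: Shallow fixed steel tray, 160 (x) x 290 (y) x 22 mm high, wall and floor 4 mm. Origin: centre of the underside on the table. Both paddles stand in it, side by side along its y, in either order.
- round_paddle: Grey hand paddle, 0.3 to 0.6 kg, loose, standing on a ROUND plate (90 mm diameter, 14 mm thick); a stem carries a bar handle 28 mm thick and 118 mm long lying along its x, axis 62 mm above the plate's underside. Origin: centre of the plate's underside (on the tray floor, 4 mm above the table).
- square_paddle: The same grey hand paddle on a RECTANGULAR plate 90 (x) x 74 (y) x 14 mm. Origin: centre of the plate's underside.
- round_thumb_top (a point): Centre of the top of the round-plate paddle's thumb switch, a black button 20 mm in diameter on a boss (28 mm diameter) at the middle of the handle, straight above the plate's centre; 94 mm above the plate's underside (98 mm above the table) and 14 mm above the boss when out. Moves down with the switch.
- square_thumb_top (a point): Centre of the top of the rectangular-plate paddle's thumb switch; same size and heights.
- round_thumb (a joint): Travel of the round-plate paddle's thumb switch: 0 out, 0.010 m fully in; same latching behaviour as the keys.
- square_thumb (a joint): Travel of the rectangular-plate paddle's thumb switch: 0 out, 0.010 m fully in; same latching behaviour.
- gel_bottle: Bystander: upright bottle, 56 mm diameter, 150 mm tall, loose. Origin: centre of its underside.
- vial: Bystander: amber glass jar with a metal cap, 44 mm diameter, 65 mm tall, loose, between monitor and tray. Origin: centre of its underside.
- tape_roll: Bystander: roll of tape lying flat, 84 mm outside diameter, 56 mm hole, 25 mm high, loose. Origin: centre of its underside.
There are look-alikes about, which are no part of the job. What is shaped like the square_paddle but brown or turquoise is not meant.

How it is judged:
By the outcome, as a careful person would: the job done as asked, in the order asked, and still so for the second after the job is handed in, with the robot touching nothing.
It also fails if it takes over 58 s, if anything falls off the work surface, if the arm or the gripper's body presses on something with over 40 N, if the wrist force passes 120 N, or if a joint passes its speed limit or range.

## Working session

There is one attempt and no reset: what is moved stays moved. The work goes in short steps, each a Python script; the robot and the scene stay as the last script left them, time stands still between calls to the robot, and variables do not carry over. Pictures are saved under pics/ and viewed, at most 10 in all, crops included, and the job is handed in when it is done.

```bash
mkdir -p pics; python3 - <<'E'
from rig import manip as m
import cv2,pickle
d={}
for n in("scene","side","wrist"):
    c=m.camera(n); d[n]=c; cv2.imwrite(f"pics/{n}0.png",c["image"][:,:,::-1])
    print(n,[c[k] for k in("fx","fy","cx","cy","k1")]); print(c.get("cam_to_world",c.get("mount")))
pickle.dump(d,open("d0.pkl","wb"))
print(m.get_position(),m.get_ee_rot(),m.get_time(),m.get_width())
E
```

```text
scene [514.8291120492097, 514.8291120492097, 318.93001601017136, 233.3720489507005, 0.003709362730226125]
[[ 0.32686717  0.75302989 -0.57105503  1.24725161]
 [ 0.9449625  -0.25129159  0.20951945 -0.23547303]
 [ 0.01427308 -0.60811062 -0.79372398  1.04753111]
 [ 0.          0.          0.          1.        ]]
side [523.4232342213053, 523.4232342213053, 327.33035104487203, 238.25015753057122, -0.09539316312104011]
[[ 0.84524736 -0.27125038  0.46041301 -0.03829773]
 [-0.53437109 -0.42564909  0.73025364 -0.95453764]
 [-0.0021072  -0.86327636 -0.50472714  0.77141369]
 [ 0.          0.          0.          1.        ]]
wrist [363.1047226512441, 363.1047226512441, 313.4974287521667, 233.78895223791264, -0.003930799459307845]
[[-4.36967286e-04 -9.62062855e-01 -2.72827549e-01  6.95328497e-02]
 [ 9.99999408e-01 -6.92233794e-04  8.39377818e-04  6.69003252e-04]
 [-9.96394670e-04 -2.72827021e-01  9.62062588e-01 -1.20581753e-01]
 [ 0.00000000e+00  0.00000000e+00  0.00000000e+00  1.00000000e+00]]
[0.1676539  0.60166929 0.25271476] [-4.25567481e-01 -3.11246572e+00  1.89724697e-03] 0.15 0.08520477520762812
```

View pics/scene0.png

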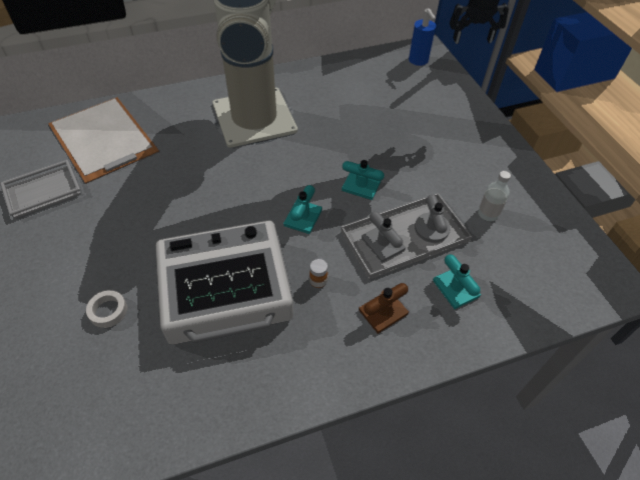

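View pics/side0.png

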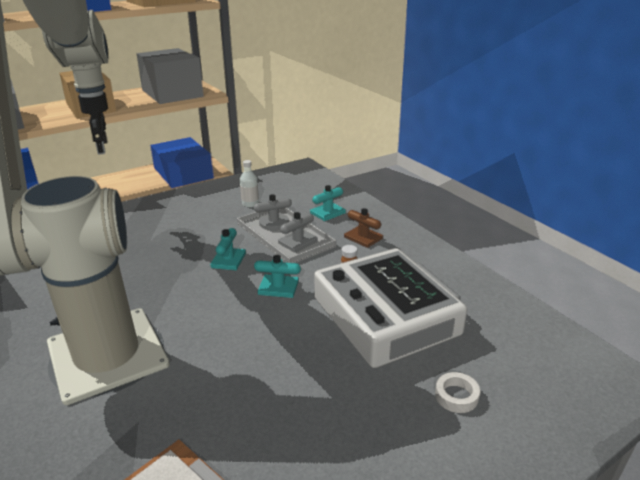

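The scene view shows the monitor keys: long (181,244), square (216,238), round (250,231). The grey paddles in the tray have thumb switches at (387,223) and (438,206). In the side view the keys are at (376,315), (356,294) and (339,275), and the grey thumbs at (272,198) and (296,216). Two turquoise look-alikes at the left/behind, one turquoise at (460,270) and a brown one at (388,293) in the scene view are not meant. Next I enlarge the tray and compute coarse positions.

```bash
cat > h.py <<'E'
import numpy as np,cv2
from scipy.spatial.transform import Rotation as R
def ray(c,px,T=None):
    T=c["cam_to_world"] if T is None else T
    d=np.array([(px[0]-c["cx"])/c["fx"],(px[1]-c["cy"])/c["fy"]]); s=d.copy()
    for _ in range(8): s=d/(1+c["k1"]*(s@s))
    return T[:3,3],T[:3,:3]@np.array([*s,1.])
def onz(c,px,z,T=None):
    o,v=ray(c,px,T); return o+v*(z-o[2])/v[2]
def tri(rays):
    A=np.zeros((3,3));b=np.zeros(3)
    for o,v in rays:
        v=v/np.linalg.norm(v);P=np.eye(3)-np.outer(v,v);A+=P;b+=P@o
    return np.linalg.solve(A,b)
def dark(img,px,r=14,th=45):
    """centroid and bbox of the dark blob nearest px"""
    x,y=map(int,px);w=(img[y-r:y+r,x-r:x+r].max(2)<th).astype(np.uint8)
    n,l,s,c=cv2.connectedComponentsWithStats(w)
    ks=[k for k in range(1,n) if s[k,4]>=8]
    if not ks: return None
    k=min(ks,key=lambda k:np.hypot(*(c[k]-r)))
    return c[k]+[x-r,y-r],s[k]
E
python3 - <<'E'
import pickle;from h import *
d=pickle.load(open("d0.pkl","rb"))
P=dict(round=((250,231),(339,275)),square=((216,238),(356,294)),long=((181,244),(376,315)),A=((387,223),(296,216)),B=((438,206),(272,198)))
for k,(a,b) in P.items():
    A=dark(d["scene"]["image"],a);B=dark(d["side"]["image"],b)
    z=.094 if len(k)==1 else .1
    print(k,A and(A[0].round(1),A[1][2:]),B and (B[0].round(1),B[1][2:]))
    if A is not None and B is not None:
        print("  tri",tri([ray(d["scene"],A[0]),ray(d["side"],B[0])]).round(4),onz(d["scene"],A[0],z).round(4),onz(d["side"],B[0],z).round(4))
    else: print("  tri",tri([ray(d["scene"],a),ray(d["side"],b)]).round(4))
s=d["scene"]["image"][185:285,335:475];t=d["side"]["image"][180:280,210:350]
cv2.imwrite("pics/crop.png",cv2.resize(np.vstack([s,t]),None,fx=3,fy=3,interpolation=cv2.INTER_CUBIC)[:,:,::-1])
E
```

```text
round (array([250.1, 232.3]), array([ 11,  12, 111], dtype=int32)) (array([338.2, 275.2]), array([10,  9, 78], dtype=int32))
  tri [ 0.5088 -0.1345  0.0971] [ 0.512  -0.1357  0.1   ] [ 0.5062 -0.1367  0.1   ]
square (array([215.7, 238.5]), array([ 9, 11, 82], dtype=int32)) (array([355.4, 293.7]), array([10,  8, 66], dtype=int32))
  tri [ 0.5013 -0.2137  0.0971] [ 0.5045 -0.2147  0.1   ] [ 0.4987 -0.2155  0.1   ]
long (array([180.4, 244.6]), array([ 22,  12, 201], dtype=int32)) (array([374.8, 314.7]), array([ 17,  17, 149], dtype=int32))
  tri [ 0.4934 -0.2938  0.097 ] [ 0.4964 -0.2942  0.1   ] [ 0.4909 -0.2958  0.1   ]
A (array([386.5, 222.8]), array([ 8, 10, 57], dtype=int32)) (array([296.9, 215.3]), array([ 5,  5, 21], dtype=int32))
  tri [0.5787 0.1815 0.0905] [0.5821 0.179  0.094 ] [0.5757 0.1775 0.094 ]
B (array([437.9, 206.9]), array([ 9,  9, 57], dtype=int32)) (array([272. , 197.5]), array([ 5,  4, 18], dtype=int32))
  tri [0.5726 0.3214 0.0901] [0.5764 0.3181 0.094 ] [0.5692 0.3161 0.094 ]
```

View pics/crop.png

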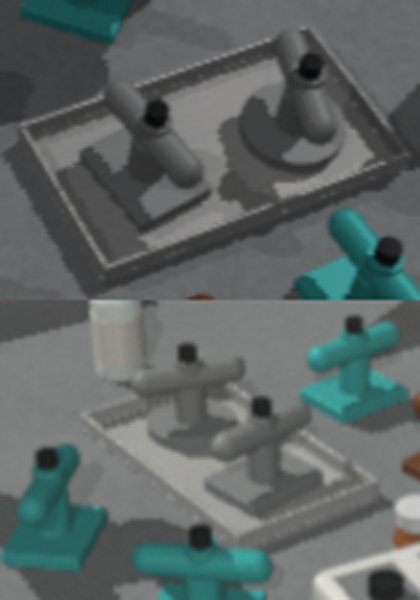

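The crop settles it. Of the grey paddles, the one at (438,206) stands on the round disc (B, x≈0.574, y≈0.318). The one at (387,223) stands on the rectangular plate (A, x≈0.579, y≈0.179). The key spacing of about 80 mm and the heights of about 0.097 m and 0.090 m (mid-button) match the description. I refine with the wrist camera above each target.

```bash
cat >> h.py <<'E'
def down(p):
    a=np.arctan2(p[1],p[0])+np.pi/2+0.019
    x=np.array([np.cos(a),np.sin(a),0]);z=np.array([0,0,-1.])
    return R.from_matrix(np.c_[x,np.cross(z,x),z]).as_rotvec()
def look(m,p,zm,r=70,name=None):
    T=np.eye(4);T[:3,:3]=R.from_rotvec(m.get_ee_rot()).as_matrix();T[:3,3]=m.get_position()
    c=m.camera("wrist");T=T@c["mount"]
    q=np.linalg.inv(T)@[*p[:2],zm,1];u=(q[0]/q[2]*c["fx"]+c["cx"],q[1]/q[2]*c["fy"]+c["cy"])
    if name: cv2.imwrite(f"pics/{name}.png",c["image"][:,:,::-1])
    b=dark(c["image"],u,r)
    print("expect",np.round(u),"blob",b and (b[0].round(1),b[1][2:]))
    return b and onz(c,b[0],zm,T)
E
python3 - <<'E'
from h import *;from rig import manip as m
m.command_gripper(0.0,20)
for k,p,zm in(("B",(.573,.318),.092),("A",(.579,.179),.092),("round",(.509,-.136),.099),("long",(.494,-.295),.099)):
    m.move_to([*p,.32 if len(k)>1 else .31],down(p))
    print(k,look(m,p,zm,60,"w_"+k),m.get_contact_force(),m.get_time())
a=[cv2.imread(f"pics/w_{k}.png")for k in("B","A","round","long")]
cv2.imwrite("pics/w4.png",cv2.resize(np.vstack([np.hstack(a[:2]),np.hstack(a[2:])]),(800,600)))
E
```

```text
expect [313. 209.] blob (array([316.1, 203.9]), array([ 19,  21, 331], dtype=int32))
B [0.57288804 0.32349825 0.092     ] [-0.05689698  0.05314723  0.48451229] 2.775
expect [313. 208.] blob (array([314.3, 202.8]), array([ 20,  21, 333], dtype=int32))
A [0.57860105 0.18391769 0.092     ] [ 0.27484904 -0.0468673   0.18870269] 3.4417
expect [313. 208.] blob (array([312.6, 204.9]), array([ 28,  29, 636], dtype=int32))
round [ 0.50891682 -0.13274123  0.099     ] [ 0.06870187 -0.20283459 -0.15200799] 4.7167
expect [314. 208.] blob (array([312.2, 204.7]), array([ 37,  52, 941], dtype=int32))
long [ 0.49363281 -0.29149389  0.099     ] [-0.12977326  0.04293868  0.4088371 ] 5.45
```

View pics/w4.png

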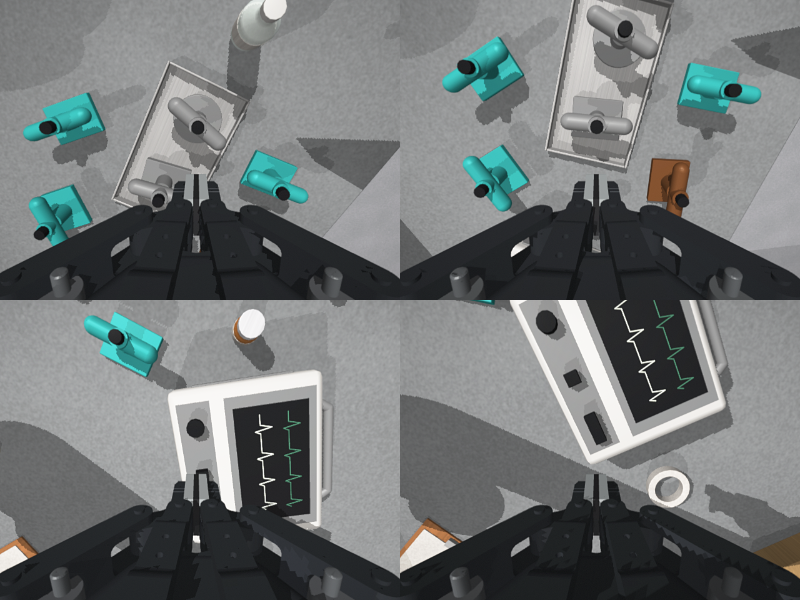

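Views: the round thumb is centred in the B view above a disc and the rectangular thumb above a rectangular plate in the A view. The round and long keys are in the lower views (at the expected pixels). The two measurements agree within 2–3 mm, so I average them and press the round key, then the long key.

```bash
cat >> h.py <<'E'
def press(m,p,ztop,depth=.007):
    o=down(p);m.move_to([*p,.24],o);m.servo_line([*p,ztop+.022+.008],o,.12);m.hold(.2)
    f0=np.array(m.get_contact_force());z=ztop+.022+.008;zc=None;log=[]
    while z>ztop+.022-.0125:
        z-=.001;m.servo_line([*p,z],o,.02);m.hold(.05)
        f=np.array(m.get_contact_force())-f0;za=m.get_position()[2];log.append((round(za*1e3,1),round(f[2],1)))
        if zc is None and f[2]>2: zc=za+.0005
        if f[2]>11 or (zc and za<=zc-depth): break
    print("contact tip z",zc and zc-.022,"end f",f.round(1),log[-12:])
    m.servo_line([*p,.24],o,.15);print("t",m.get_time())
E
python3 - <<'E'
from h import *;from rig import manip as m
print(m.get_width())
press(m,(.509,-.1337),.105)
E
```

```text
0.00041978215298717566
contact tip z 0.10350272334181146 end f [-0.9  0.7  3.7] [(np.float64(129.0), np.float64(-0.3)), (np.float64(128.0), np.float64(0.1)), (np.float64(127.0), np.float64(-0.3)), (np.float64(126.0), np.float64(0.8)), (np.float64(125.0), np.float64(2.4)), (np.float64(123.9), np.float64(2.4)), (np.float64(122.9), np.float64(1.8)), (np.float64(121.9), np.float64(2.2)), (np.float64(120.9), np.float64(2.9)), (np.float64(120.0), np.float64(3.6)), (np.float64(119.0), np.float64(3.2)), (np.float64(118.0), np.float64(3.7))]
t 13.4917
```

```bash
python3 - <<'E'
from h import *;from rig import manip as m
press(m,(.4937,-.2928),.105)
m.move_to([.60,.02,.30],down((.6,.02)))
a=m.camera("scene")["image"][215:265,150:280];b=m.camera("side")["image"][255:335,305:435]
cv2.imwrite("pics/chk1.png",cv2.resize(np.vstack([a,b]),None,fx=4,fy=4,interpolation=cv2.INTER_CUBIC)[:,:,::-1])
print(m.get_time())
E
```

```text
contact tip z 0.10350522398316414 end f [-0.7 -1.   4.1] [(np.float64(128.9), np.float64(-0.5)), (np.float64(128.0), np.float64(-0.1)), (np.float64(127.0), np.float64(-0.5)), (np.float64(126.1), np.float64(1.8)), (np.float64(125.0), np.float64(2.5)), (np.float64(123.9), np.float64(3.4)), (np.float64(122.9), np.float64(2.5)), (np.float64(121.9), np.float64(2.4)), (np.float64(121.0), np.float64(3.1)), (np.float64(120.0), np.float64(3.8)), (np.float64(119.0), np.float64(5.2)), (np.float64(118.0), np.float64(4.1))]
t 21.4667
22.8333
```

View pics/chk1.png

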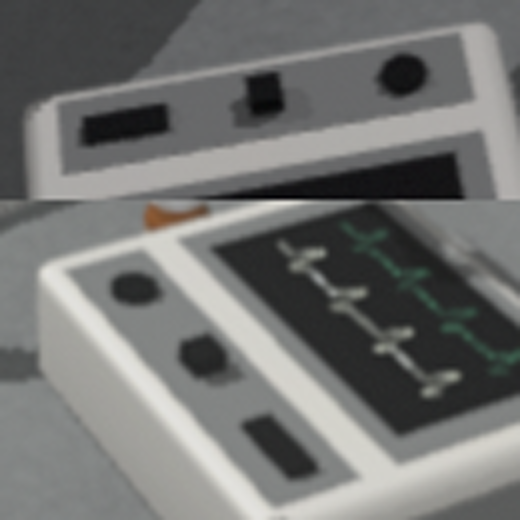

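The crop shows the round key (402,75) and long key (125,125) nearly flush, with the square key (265,93) still standing proud. Next are the paddle thumbs: round plate first, then rectangular.

```bash
python3 - <<'E'
from h import *;from rig import manip as m
press(m,(.573,.322),.098)
press(m,(.5787,.1825),.098)
m.move_to([.35,-.25,.32],down((.35,-.25)))
a=m.camera("scene")["image"][185:285,335:475];b=m.camera("side")["image"][180:280,210:350]
cv2.imwrite("pics/chk2.png",cv2.resize(np.vstack([a,b]),None,fx=3,fy=3,interpolation=cv2.INTER_CUBIC)[:,:,::-1])
print(m.get_time(),m.get_contact_force())
E
```

```text
contact tip z 0.0976501595732848 end f [ 0.6 -1.2  5.1] [(np.float64(123.0), np.float64(0.9)), (np.float64(122.0), np.float64(-0.1)), (np.float64(121.0), np.float64(0.8)), (np.float64(120.0), np.float64(0.6)), (np.float64(119.2), np.float64(2.9)), (np.float64(118.1), np.float64(3.5)), (np.float64(117.0), np.float64(4.2)), (np.float64(116.0), np.float64(3.5)), (np.float64(114.9), np.float64(4.6)), (np.float64(114.0), np.float64(4.5)), (np.float64(113.0), np.float64(5.0)), (np.float64(112.0), np.float64(5.1))]
t 31.1
contact tip z 0.09758954621781696 end f [0.5 0.8 3.8] [(np.float64(123.0), np.float64(-0.1)), (np.float64(122.0), np.float64(-0.1)), (np.float64(121.0), np.float64(-1.3)), (np.float64(120.0), np.float64(0.1)), (np.float64(119.1), np.float64(2.2)), (np.float64(118.0), np.float64(3.2)), (np.float64(117.0), np.float64(3.2)), (np.float64(115.9), np.float64(3.0)), (np.float64(114.9), np.float64(2.3)), (np.float64(114.0), np.float64(3.3)), (np.float64(113.0), np.float64(4.2)), (np.float64(112.0), np.float64(3.8))]
t 38.8
40.7 [-0.46934499 -0.91985487  0.54586363]
```

View pics/chk2.png

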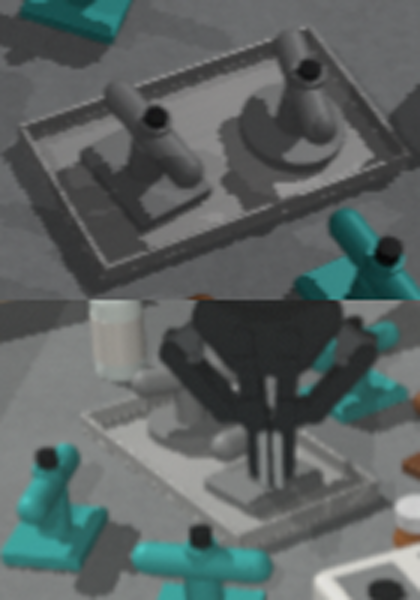

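Both thumb switches, at (155,117) and (310,70) in the upper crop, now sit visibly lower, and the paddles have not moved (the gripper only blocks the side view).

```bash
python3 -c "
from rig import manip as m
print(m.sign_off())"
```

```text
the job is handed in; nothing more can be done
None
```

I pressed the round key, the long key, the round-plate thumb switch and the rectangular-plate thumb switch in that order, each about 7–8 mm in at roughly 5 N by the wrist reading; the square key stayed out, nothing moved in the pictures I checked, and the job was handed in at about 41 s.

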